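# Level the bench finishing machine with the spirit level

## Robot

A 7-joint arm with a two-finger parallel gripper is mounted at the origin on the work surface. World frame = base frame: x ahead of the robot, y to its left, z up, the work surface at z = 0. Lengths are in m, angles in rad, forces in N, time in s.
With the tool pointing down it reaches from about 0.4 to 0.85 m from the base axis. Payload 10.4 kg.
Tool frame: the origin (TCP) lies at the very end of the fingers, on their centre line; the grasp point (between the pads) lies 19 mm behind it; z points along the fingers, y is the direction in which the jaws open and shut (so a half turn about z gives the same grasp; the last joint's range is limited). The gripper opens to 87 mm and grips with 3 to 60 N. Pads are 19 mm wide; open, the fingers measure 117 mm over their backs; the gripper's body (75 mm by 190 mm) begins 51 mm behind the grasp point.
Start: joints at [-1.135, 0.332, -0.065, 1.46, 0.022, 1.35, -0.088], TCP at [0.277, 0.56, 0.223] pointing down, gripper open.
Joint ranges: [-2.6, 2.6], [-0.5, 2.12], [-1.47, 1.34], [0.16, 2.42], [-1.27, 4.41], [0.06, 2.06], [-2.6, 2.6]. Speed limits (rad/s): [2.22, 2.22, 2.79, 2.79, 3.14, 3.14, 3.14].

## Interface

Orientations are given as a unit quaternion [x, y, z, w].
In Python, from workcell import r, vision gives the robot as it stands. The module is installed in compiled form; this text tells all that it offers.
- The arm moves only by the shell command python3 -m pendant 'ROWS' [FORCE]. ROWS is JSON, a list that holds one entry, the list of rows, each a list of 7 numbers: the turn, a rotation vector about the tool's x, y, z in rad, then the shift along the tool's x, y, z in mm, then the closure, from -1 (fully open) to 1 (shut), so that 0 is half open. A call has exactly 5 rows; each row is the pose to reach, as a shift and turn from the pose commanded when the call began, along the tool's axes at that moment; what a row does not reach only later rows make up. A row lasts 1/12 s, in which the tool goes at most 41.7 mm and 7.16 degrees, less where a joint would pass 70% of its speed; a pose out of reach is approached as far as the arm can. A call with a gripper value outside its range is refused whole. The fingers move at their own pace and stop on an object; FORCE is the grip in N (left out, the last holds). Time passes only in rows, so rows that repeat a pose let the fingers close, or fill a call up. It gives the time, the measured TCP pose, the force and the opening at its end, in the units of the state.
- r.observe(): the state, without advancing time (a new reading comes with each control period).
- vision.get_image(name): name is "scene" or "side" or "wrist"; returns a dict with "pixels" (480x640x3 uint8, red, green, blue), "fovy" (degrees; the focal length in pixels is half the picture's height over the tangent of half this angle, whatever the lens; pixels are square), "cx", "cy" (the principal point, pixels), "position" and "orientation" of the camera in the world. Camera axes: x right, y down, z forward; pixel columns grow to the right and rows downward; lengths in m; the calibration is good to about 2 mm. A picture is of the moment at which its call begins. There is no depth.
- r.close_job(): hands the job in, once; it reports no verdict.
Trained networks look in the newest picture that a camera, given by its name, has taken for a name from the list of things; names that differ only in an ending like _2 or _b are one class to them, and where a whole thing is asked for, a point or a joint stands for the part that bears it (a point fixed in the world has none). Each returns a list of dicts, best first, with "confidence" (0 to 1); they miss things now and then, are a little off and sometimes report something else, mostly with a low value. They report only what shows in the picture. A call takes as long as a camera call. They do not tell look-alikes from the thing itself.
- vision.find_in(camera, thing): "uv" ([column, row] in pixels, amid what is visible of it).
The state is a dict: "clock": time; "q": joint angles; "dq": joint speeds; "joint_efforts": joint torques, N m; "tool_pos": TCP position; "eef_rot": TCP orientation; "ft_force": force on the tool from outside, world axes, zero at the start; "wrist_torque": the same for the moment, N m; "width": finger opening in m.
Only numpy, scipy, OpenCV 4.12 (cv2) and the standard library are available. Lean on these libraries where they do the work, as an engineer would, in place of code of your own. Each camera call takes 0.05 s, during which the arm holds its last target.

## Task

Set the spirit level lengthwise on the middle of the finishing machine's steel bed and take your hand off it, then turn the knurled head of the levelling mount until the bubble comes to rest between the two lines. Then press the level down onto the bed with a gentle, steady push of about 10 N from above, bubble still between the lines, and finish like that, still pressing and not letting go. Handle the level gently throughout, because a hard grip or knock breaks its vial, and leave the other things on the bench where they are.

Things in the scene. Friction and masses are not known exactly. Their poses are not given: they have to be found in the camera images.
- level_middle (a point): centre (half-way up) of the spirit level, an aluminium bar 120 mm long (own x axis), 22 wide (y), 32 high (z up), black end caps, 0.2 kg, the only one of its kind; it stands upright on the bench, right of the machine. It reads the same either way round. Grip it across its width with 15 N or less; over 30 N at each finger, or a 60 N push or knock, breaks it
- level_top (a point): middle of the level's top face. The top is flat; in its middle a cut-out 60 mm long shows the vial with its pale bubble, covered flush. It may be pressed anywhere with fingertips, shut or spread; pressed near one end it tips a little
- bubble_middle (a point): middle of the bubble in the level's vial, 12 mm above the level's centre. Along the level's own x axis it lies 0 to 15 mm to one side of the level's centre; the bubble is 18 mm long and the two lines 23 mm apart, so it lies between them within 2.5 mm of the middle. It floats to the level's higher end, 1.7 mm for each mrad of slope, and takes about 2 s to come to rest
- bed_middle (a point): middle of the bed's flat top: bright steel, 180 mm long, 130 wide, 75 mm above the bench, a dark slot 42 mm either side of the middle line. x: across the bed, away from the robot; y: along the bed towards the motor and wheels, which begin 130 mm from here and stand 245 mm high; z up. The levelling mount is at the -y end, which is low at the start
- mount_head (a point): centre of the levelling mount's knurled round steel head, 44 mm across, 28 high, upright axis, top 113 mm above the bench, 145 mm from the bed's middle; grip its sides from above. Clockwise seen from above raises that end of the bed, 2.34 mrad per rad; the head stays at its height. Stiff (0.1 N m), stays put. At the start 1.3 to 2.6 rad short of level
- stone: sharpening stone 125 x 46 mm in a dark wooden holder 150 x 60 mm, 31 mm high in all; not needed. Origin at the centre of its underside
- tin: round shoe-polish tin, 80 mm across, 28 mm high; not needed. Origin at the centre of its underside
- awl: awl with a wooden handle, 150 mm long (x), 26 mm thick; not needed. Origin under its middle
- heel: black rubber heel piece, about 70 x 66 mm, 14 mm thick; not needed. Origin at the centre of its underside
- hammer: hammer with a wooden handle, 260 mm long (x); not needed. Origin under its middle
- brush: brush with a dark wooden handle, 200 mm long (x); not needed. Origin under its middle
Mind the look-alikes: they are no part of the job. There is more than one size of the part that bears level_middle; the job needs the larger.

How it is judged:
On the way, in this order (a step that is already met when the one before it is completed fails the run):
1. the level stands lengthwise on the middle of the bed, let go, and its bubble shows that the bed is out of level (x of level_middle in the frame of bed_middle between -0.028 and 0.028 m and y of level_middle in the frame of bed_middle between -0.03 and 0.03 m and z of level_middle in the frame of bed_middle between 0.012 and 0.019 m and angle between the x axis of level_middle and the y axis of bed_middle, either way round below 0.18 rad and angle between level_middle's own z axis and vertical below 0.05 rad and contact force between the fingers and level below 0.2 N and not (x of bubble_middle in the frame of level_middle between -0.004 and 0.004 m)), for 0.3 s.
2. with the hand off the level, the bubble has come to rest between the lines (x of level_middle in the frame of bed_middle between -0.028 and 0.028 m and y of level_middle in the frame of bed_middle between -0.03 and 0.03 m and z of level_middle in the frame of bed_middle between 0.012 and 0.019 m and angle between the x axis of level_middle and the y axis of bed_middle, either way round below 0.18 rad and angle between level_middle's own z axis and vertical below 0.05 rad and x of bubble_middle in the frame of level_middle between -0.0025 and 0.0025 m and contact force between each of the arm, the fingers and level below 0.2 N and angle between bed_middle's own z axis and vertical below 0.0018 rad), for 0.8 s.
At the end, for the whole second after the job is handed in: The level lies lengthwise (within 10 degrees) on the bed, within 28 mm of its middle; bed level within 1.8 mrad, bubble between the lines (within 2.5 mm); the fingers press on the level, which bears on the bed with 5.5 to 35 N, its weight included; bystanders within 30 mm of their starts (x of level_middle in the frame of bed_middle between -0.028 and 0.028 m and y of level_middle in the frame of bed_middle between -0.03 and 0.03 m and z of level_middle in the frame of bed_middle between 0.012 and 0.019 m and angle between the x axis of level_middle and the y axis of bed_middle, either way round below 0.18 rad and angle between level_middle's own z axis and vertical below 0.05 rad and x of bubble_middle in the frame of level_middle between -0.0025 and 0.0025 m and angle between bed_middle's own z axis and vertical below 0.0018 rad and contact force between the fingers and level above 3 N and contact force between level and bed between 5.5 and 35 N and linear speed of level below 0.02 m/s and distance of each of stone, tin, awl, heel, hammer, brush from where it was at the start of the episode below 0.03 m); the arm keeps its last pose, push and grip.
It fails at once if the level is squeezed, pushed or knocked hard (over 60 N of finger force in all) (contact force between the fingers and level above 60 N).
It fails at once if the level is dropped or banged on the bed (over 60 N) (contact force between level and bed above 60 N).
It fails at once if a bystander is moved by more than 30 mm (distance of any of stone, tin, awl, heel, hammer, brush from where it was at the start of the episode above 0.03 m).
It also fails if it takes over 72 s, if anything falls off the work surface, if the arm or the gripper's body presses on something with over 40 N, if the wrist force passes 120 N, or if a joint passes its speed limit or range.

## Working session

There is one attempt and no reset: what is moved stays moved. The work goes in short steps, Python scripts to look and compute and a shell command to move; the robot and the scene stay as the last step left them, time stands still between calls to the robot, and variables do not carry over. Pictures are saved under pics/ and viewed, and the job is handed in when it is done.

```bash
mkdir -p pics; ls; cat > h.py <<'E'
import numpy as np, cv2
from workcell import r, vision
from scipy.spatial.transform import Rotation as R
def shot(cam,name):
    im=vision.get_image(cam); cv2.imwrite(f'pics/{name}.png',cv2.cvtColor(im['pixels'],cv2.COLOR_RGB2BGR)); return im
def ray(im,uv):
    f=240/np.tan(np.radians(im['fovy'])/2)
    d=np.array([(uv[0]-im['cx'])/f,(uv[1]-im['cy'])/f,1]); 
    return np.array(im['position']),R.from_quat(im['orientation']).apply(d)
def onz(im,uv,z):
    p,d=ray(im,uv); return p+d*(z-p[2])/d[2]
def proj(im,P):
    f=240/np.tan(np.radians(im['fovy'])/2)
    c=R.from_quat(im['orientation']).inv().apply(np.array(P)-np.array(im['position']))
    return np.array([im['cx']+f*c[0]/c[2],im['cy']+f*c[1]/c[2]])
E
python3 - <<'E'
from h import *
np.set_printoptions(precision=4,suppress=True)
print(r.observe())
for c in ['scene','side','wrist']:
    im=shot(c,c+'0'); print(c,im['fovy'],im['position'],im['orientation'])
    for t,z in [('level_middle',.016),('level_top',.032),('bed_middle',.075),('mount_head',.099),('bubble_middle',.028)]:
        for d in vision.find_in(c,t)[:3]: print(t,np.round(d['uv']),round(d['confidence'],2),onz(im,d['uv'],z))
E
```

```text
pics
{'clock': 0.0, 'q': array([-1.1346,  0.3329, -0.0647,  1.4609,  0.0216,  1.3499, -0.0885]), 'dq': array([-0.0011, -0.0001,  0.    ,  0.0008,  0.0006,  0.0019, -0.0004]), 'joint_efforts': array([ -0.0007, -62.3264,   0.0239, -38.9898,  -0.0615,   0.0398,
         0.0001]), 'tool_pos': array([0.2766, 0.56  , 0.2218]), 'eef_rot': array([ 0.2274,  0.9738, -0.0007, -0.0001]), 'ft_force': array([ 0.2255,  0.7869, -0.3187]), 'wrist_torque': array([ 0.0016, -0.0007, -0.0148]), 'width': 0.08707077566306512}
scene 54.12284518712214 [ 1.2321 -0.1703  0.7839] [ 0.7222  0.5685 -0.2351 -0.3163]
level_middle [182. 293.] 0.78 [ 0.548  -0.2911  0.016 ]
level_middle [121. 295.] 0.59 [ 0.5251 -0.414   0.016 ]
level_top [179. 291.] 0.91 [ 0.5556 -0.2934  0.032 ]
level_top [115. 294.] 0.56 [ 0.5343 -0.421   0.032 ]
bed_middle [394. 247.] 0.59 [0.5743 0.1648 0.075 ]
bed_middle [121. 294.] 0.21 [ 0.578  -0.3951  0.075 ]
side 56.84275213647712 [ 0.1959 -0.6373  0.8688] [ 0.8937 -0.2417  0.0977 -0.3651]
level_middle [402. 411.] 0.89 [ 0.5183 -0.4136  0.016 ]
level_middle [375. 359.] 0.78 [ 0.5383 -0.2964  0.016 ]
level_top [398. 414.] 0.84 [ 0.502  -0.4173  0.032 ]
level_top [371. 362.] 0.65 [ 0.5212 -0.3047  0.032 ]
bed_middle [294. 210.] 0.9 [0.5808 0.1406 0.075 ]
bed_middle [178. 217.] 0.29 [0.3084 0.2706 0.075 ]
mount_head [327. 289.] 0.83 [ 0.5129 -0.1413  0.099 ]
mount_head [452. 349.] 0.28 [ 0.6457 -0.3866  0.099 ]
wrist 67.79242174392022 [0.204  0.5961 0.3845] [0.8403 0.521  0.0791 0.1272]
mount_head [351. 389.] 0.15 [0.4379 0.5186 0.099 ]
```

View pics/scene0.png

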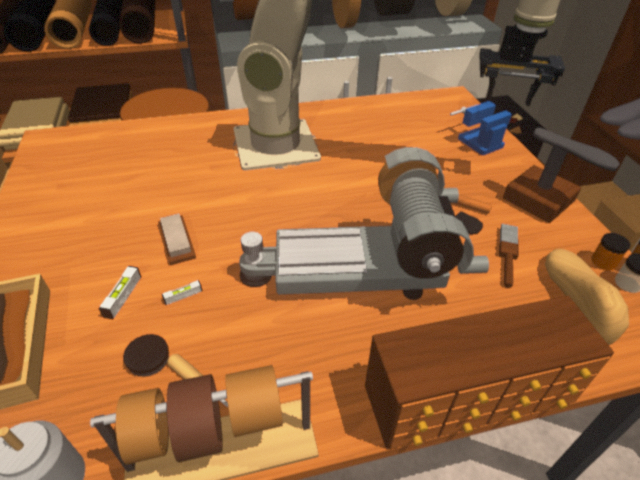

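View pics/side0.png

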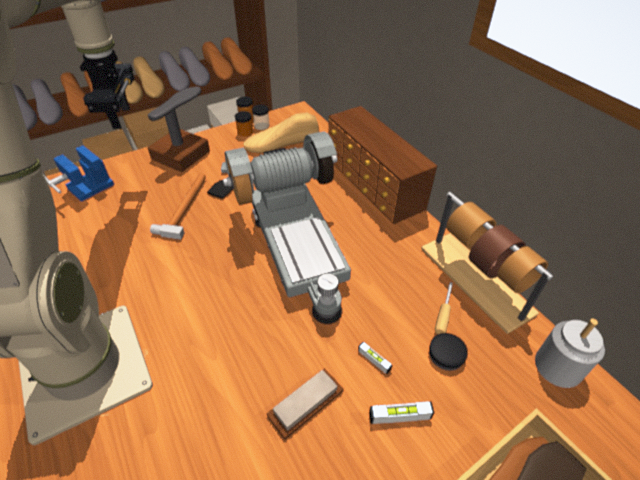

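View pics/wrist0.png

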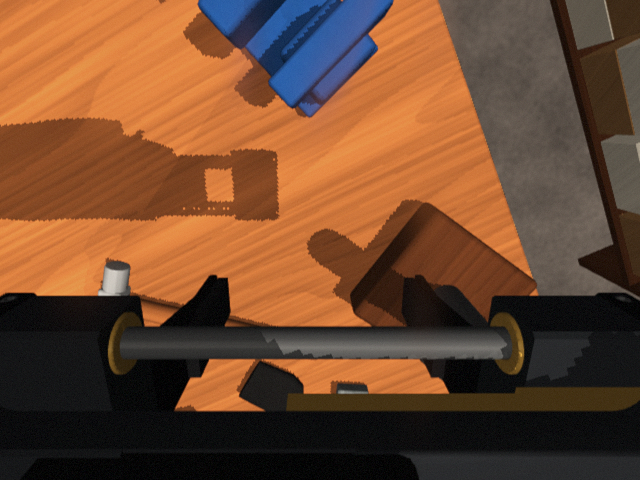

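The larger level is at scene (120,292) and side (402,412). The smaller look-alike is at (182,292). The bed is around scene (320,252), and the mount head at scene (252,241) and side (328,285). I'll enlarge these areas to measure them.

```bash
python3 - <<'E'
import cv2
a=cv2.imread('pics/side0.png');b=cv2.imread('pics/scene0.png')
def z(im,x,y,w,h,k,n): cv2.imwrite('pics/'+n,cv2.resize(im[y:y+h,x:x+w],None,fx=k,fy=k,interpolation=cv2.INTER_CUBIC))
z(a,250,200,130,130,5,'sbed.png'); z(a,355,385,100,60,8,'slev.png')
z(b,220,210,160,100,5,'cbed.png'); z(b,85,250,70,80,7,'clev.png')
E
```

```text
(no output)
```

View pics/sbed.png

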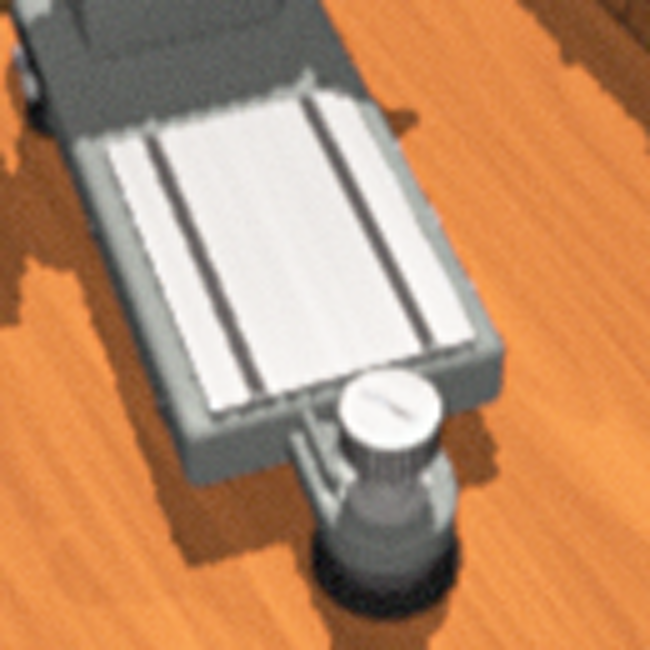

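View pics/slev.png

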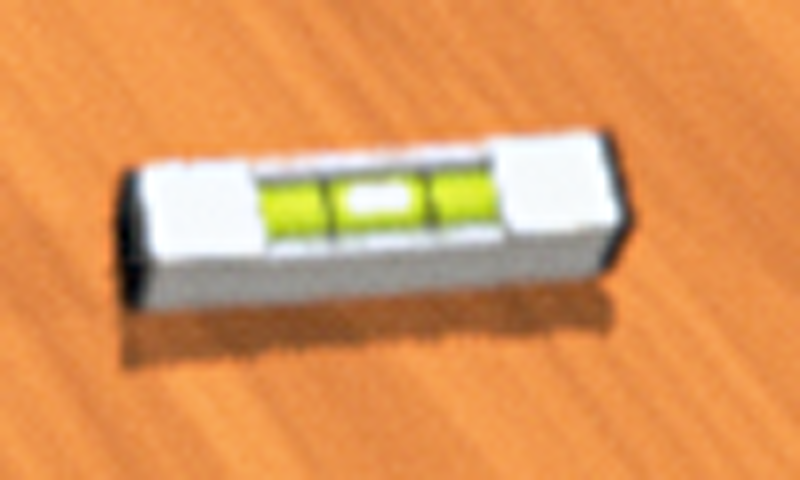

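View pics/cbed.png

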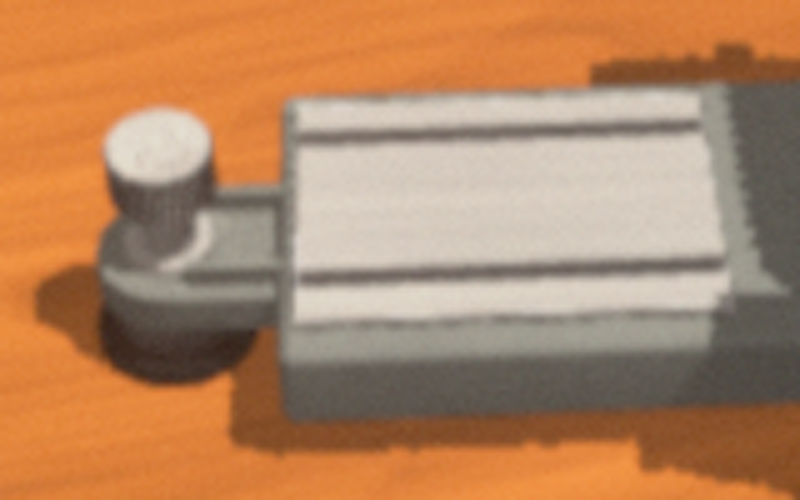

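View pics/clev.png

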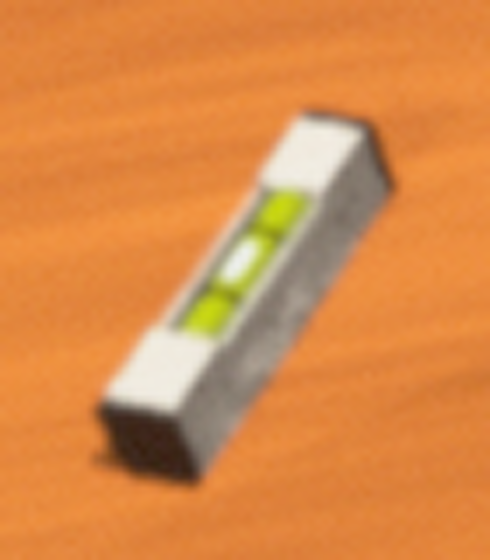

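```bash
python3 - <<'E'
from h import *
np.set_printoptions(precision=4,suppress=True)
S=vision.get_image('side');C=vision.get_image('scene')
def tri(us,uc):
    A=[];b=[]
    M=np.zeros((3,3));v=np.zeros(3)
    for im,uv in((S,us),(C,uc)):
        p,d=ray(im,uv);d=d/np.linalg.norm(d);P=np.eye(3)-np.outer(d,d);M+=P;v+=P@p
    return np.linalg.solve(M,v)
s=lambda l,k,o:[np.array(x)/k+np.array(o) for x in l]
ls=s([(130,168),(608,132),(628,220),(140,258)],8,(355,385)); lc=s([(305,113),(370,125),(180,412),(102,405)],7,(85,250))
for n,im,l in(('side',S,ls),('scene',C,lc)):
    P=np.array([onz(im,u,.032) for u in l]); print(n,P[:,:2].tolist(),P.mean(0)); 
for n,im,l in(('side',S,s([(105,143),(213,412),(475,340)],5,(250,200))),('scene',C,s([(300,98),(295,322),(728,300),(700,92)],5,(220,210)))):
    P=np.array([onz(im,u,.075) for u in l]); print(n,'bed',P)
hs=s([(390,412)],5,(250,200))[0];hc=s([(158,148)],5,(220,210))[0]
print('head',onz(S,hs,.113),onz(C,hc,.113),tri(hs,hc))
# slots midline
for im,l in((S,s([(152,135),(258,390),(305,95),(430,345)],5,(250,200))),(C,s([(302,135),(697,126),(302,278),(722,262)],5,(220,210)))):
    print('slot',np.array([onz(im,u,.075) for u in l]))
E
```

```text
side [[0.46768913820710806, -0.3801864277473851], [0.5722282340635292, -0.4310188207508877], [0.5622439225745393, -0.44984364523340925], [0.4572801440970397, -0.39896157444053115]] [ 0.5149 -0.415   0.032 ]
scene [[0.460470725707846, -0.39743404297840734], [0.47014706912460147, -0.37792106635140144], [0.5724262487045889, -0.4260285473211243], [0.5648435821672397, -0.44750768998240464]] [ 0.517  -0.4122  0.032 ]
side bed [[ 0.4988  0.1091  0.075 ]
 [ 0.4645 -0.0709  0.075 ]
 [ 0.59   -0.0951  0.075 ]]
scene bed [[ 0.4645 -0.065   0.075 ]
 [ 0.5958 -0.0906  0.075 ]
 [ 0.6238  0.0839  0.075 ]
 [ 0.5003  0.1102  0.075 ]]
head [ 0.5176 -0.1365  0.113 ] [ 0.5227 -0.1328  0.113 ] [ 0.5191 -0.1332  0.1091]
slot [[ 0.522   0.1022  0.075 ]
 [ 0.4883 -0.07    0.075 ]
 [ 0.6039  0.0885  0.075 ]
 [ 0.5703 -0.0871  0.075 ]]
slot [[ 0.4883 -0.0684  0.075 ]
 [ 0.5213  0.1023  0.075 ]
 [ 0.5725 -0.0835  0.075 ]
 [ 0.6028  0.088   0.075 ]]
```

```bash
cat >> h.py <<'E'
def go(p,az=None,flip=True):
    """print delta to world target p, with tool x azimuth az (rad), tool down"""
    o=r.observe(); Rc=R.from_quat(o['eef_rot']); d=Rc.inv().apply(np.array(p)-o['tool_pos'])*1000
    x=Rc.apply([1,0,0]); caz=np.arctan2(x[1],x[0])
    if az is None: az=caz
    Rt=R.from_matrix(np.array([[np.cos(az),np.sin(az),0],[np.sin(az),-np.cos(az),0],[0,0,-1]]).T) if False else R.from_matrix(np.column_stack([[np.cos(az),np.sin(az),0],[np.sin(az),-np.cos(az),0],[0,0,-1]]))
    rv=(Rc.inv()*Rt).as_rotvec()
    print('t',round(o['clock'],2),'pos',np.round(o['tool_pos'],4),'az',round(caz,3),'F',np.round(o['ft_force'],2),'w',round(o['width'],4),'q',np.round(o['q'],2))
    print('delta mm',np.round(d,1),'rotvec',np.round(rv,4))
E
python3 -m pendant '[[[0,0,0,-10,-10,-36,-1],[0,0,0,-20,-20,-72,-1],[0,0,0,-30,-30,-108,-1],[0,0,0,-40,-40,-144,-1],[0,0,0,-50,-50,-180,-1]]]' 10
python3 -m pendant '[[[0,0,0,-28,-26,0,-1],[0,0,0,-56,-52,0,-1],[0,0,0,-84,-78,0,-1],[0,0,0,-112,-104,0,-1],[0,0,0,-140,-130,0,-1]]]'
python3 -c "
from h import *
go((.516,-.414,.25),2.69)"
```

```text
clock: 1.42
tool_pos: [0.2995, 0.4924, 0.4045]
eef_rot: [0.227, 0.974, 0.0, 0.0]
ft_force: [1.2, 0.6, -0.0]
width: 0.0873
clock: 1.83
tool_pos: [0.3677, 0.313, 0.4027]
eef_rot: [0.227, 0.974, 0.0, 0.0]
ft_force: [0.7, -0.2, -0.3]
width: 0.0871
t 1.83 pos [0.3677 0.313  0.4027] az 2.683 F [ 0.65 -0.21 -0.25] w 0.0871 q [-0.89 -0.02  0.09  1.49  0.    1.67  0.31]
delta mm [-454.8 -586.3  152.3] rotvec [ 0.0007 -0.     -0.0071]
```

```bash

python3 -m pendant '[[[0,0,0,-28,-26,0,-1],[0,0,0,-56,-52,0,-1],[0,0,0,-84,-78,0,-1],[0,0,0,-112,-104,0,-1],[0,0,0,-140,-130,0,-1]]]'
python3 -m pendant '[[[0,0,0,-21,-30,0,-1],[0,0,0,-42,-60,0,-1],[0,0,0,-63,-90,0,-1],[0,0,0,-84,-120,0,-1],[0,0,0,-105,-150,0,-1]]]'
python3 -m pendant '[[[0,0,0,-21,-30,0,-1],[0,0,0,-42,-60,0,-1],[0,0,0,-63,-90,0,-1],[0,0,0,-84,-120,0,-1],[0,0,0,-105,-150,0,-1]]]'
python3 -m pendant '[[[0,0,-0.007,-21,-28,26,-1],[0,0,-0.007,-42,-56,52,-1],[0,0,-0.007,-63,-84,78,-1],[0,0,-0.007,-84,-112,104,-1],[0,0,-0.007,-105,-140,130,-1]]]'
python3 - <<'E'
from h import *
go((.516,-.414,.25),2.69)
im=shot('wrist','w1')
for d in vision.find_in('wrist','level_top'): print(d,onz(im,d['uv'],.032))
print(proj(im,(.516,-.414,.032)))
E
```

```text
clock: 2.25
tool_pos: [0.4356, 0.1343, 0.4028]
eef_rot: [0.227, 0.974, 0.0, 0.0]
ft_force: [1.4, -0.6, -0.6]
width: 0.0868
clock: 2.67
tool_pos: [0.4629, -0.0467, 0.4028]
eef_rot: [0.227, 0.974, 0.0, 0.0]
ft_force: [1.3, 0.8, 0.4]
width: 0.0871
clock: 3.08
tool_pos: [0.4907, -0.2274, 0.403]
eef_rot: [0.227, 0.974, 0.0, 0.001]
ft_force: [0.6, 0.4, 0.8]
width: 0.0868
clock: 3.5
tool_pos: [0.5218, -0.3916, 0.2769]
eef_rot: [0.224, 0.975, 0.0, 0.0]
ft_force: [1.2, 1.1, 0.9]
width: 0.087
t 3.5 pos [ 0.5218 -0.3916  0.2769] az 2.69 F [1.18 1.08 0.95] w 0.087 q [ 0.01  0.46  0.82  1.33 -0.33  1.49  1.92]
delta mm [ -4.6 -22.7  26.9] rotvec [0.0004 0.0002 0.0004]
{'uv': [295.4, 198.0], 'confidence': 0.85} [ 0.51187256 -0.41281586  0.032     ]
{'uv': [400.0, 175.1], 'confidence': 0.8} [ 0.54030466 -0.29427947  0.032     ]
[296.10130406 201.59758637]
```

View pics/w1.png

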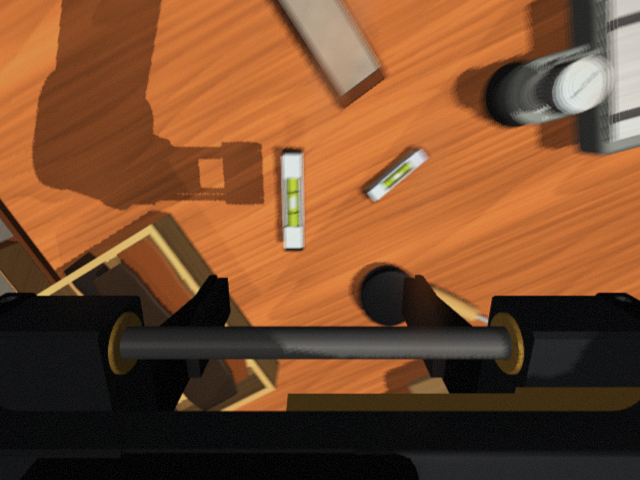

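```bash

python3 - <<'E'
from h import *
import cv2
im=shot('wrist','w2')
h=cv2.imread('pics/w2.png'); cv2.imwrite('pics/w2z.png',cv2.resize(h[140:260,260:330],None,fx=5,fy=5,interpolation=cv2.INTER_CUBIC))
go((.516,-.414,.12),2.69)
E
```

```text
t 3.65 pos [ 0.5198 -0.392   0.2751] az 2.686 F [-0.77  0.06  0.64] w 0.0868 q [ 0.01  0.46  0.82  1.33 -0.33  1.49  1.92]
delta mm [ -7.1 -21.2 155.1] rotvec [-0.0016 -0.0053 -0.0043]
```

View pics/w2z.png

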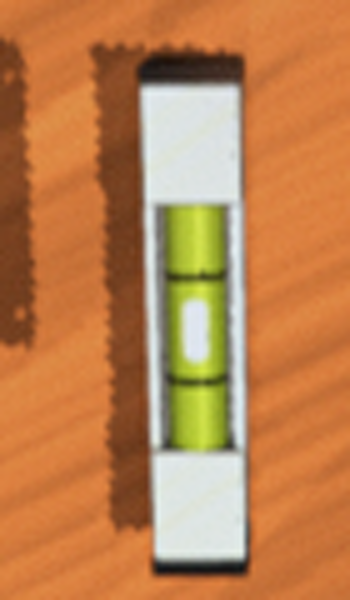

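```bash

python3 - <<'E'
from h import *
im=vision.get_image('wrist')
P=np.array([onz(im,(260+u/5,140+v/5),.032)[:2] for u,v in[(140,65),(243,62),(247,570),(154,570)]])
print(P,P.mean(0)); a=(P[0]+P[1]-P[2]-P[3])/2; print(np.hypot(*a),np.arctan2(a[1],a[0]),np.hypot(*(P[0]-P[1])))
a=P.mean(0); go((a[0],a[1],.12),2.69)
print(im['orientation'],R.from_quat(im['orientation']).as_matrix())
E
```

```text
[[ 0.45942022 -0.39709989]
 [ 0.46893641 -0.37631111]
 [ 0.57640861 -0.42894611]
 [ 0.56650239 -0.4490771 ]] [ 0.51781691 -0.41285855]
0.1193495830356378 2.6879311024547774 0.022863323681429702
t 3.7 pos [ 0.5209 -0.3907  0.2773] az 2.688 F [-0.3   0.66  0.32] w 0.0873 q [ 0.01  0.46  0.82  1.33 -0.33  1.49  1.92]
delta mm [ -7.2 -21.2 157.3] rotvec [-0.0007 -0.0021 -0.0019]
[0.83981095 0.52254692 0.07714835 0.12534119] [[ 0.4419857   0.85834152  0.26057336]
 [ 0.89702098 -0.42246861 -0.12989855]
 [-0.00141325  0.29115308 -0.95667544]]
```

```bash

python3 -m pendant '[[[0,0,0,-3,-10,35,-1],[0,0,0,-6,-21,70,-1],[0,0,0,-6,-21,105,-1],[0,0,0,-6,-21,140,-1],[0,0,0,-6,-21,155,-1]]]'
python3 -c "
from h import *
go((.5175,-.413,.007),2.688)"
```

```text
clock: 4.12
tool_pos: [0.5179, -0.4087, 0.1205]
eef_rot: [0.223, 0.975, 0.001, -0.001]
ft_force: [0.3, -0.1, -0.2]
width: 0.087
t 4.12 pos [ 0.5179 -0.4087  0.1205] az 2.692 F [ 0.31 -0.08 -0.15] w 0.087 q [ 0.06  0.58  0.76  1.51 -0.41  1.22  2.01]
delta mm [ -1.7  -4.3 113.5] rotvec [ 0.002  -0.0022  0.0041]
```

```bash

python3 -m pendant '[[[0,0,0,-1,-2,30,-1],[0,0,0,-1,-4,60,-1],[0,0,0,-1,-4,85,-1],[0,0,0,-1,-4,103,-1],[0,0,0,-1,-4,112,-1]]]'
python3 -m pendant '[[[0,0,0,0,0,0,-1],[0,0,0,0,0,0,-1],[0,0,0,0,0,0,-1],[0,0,0,0,0,0,-1],[0,0,0,0,0,0,-1]]]'
python3 -c "
from h import *
go((.5175,-.413,.007),2.688);shot('wrist','w3')"
```

```text
clock: 4.53
tool_pos: [0.518, -0.4133, 0.0105]
eef_rot: [0.223, 0.975, 0.001, -0.0]
ft_force: [0.4, 0.7, 0.4]
width: 0.087
clock: 4.95
tool_pos: [0.5176, -0.416, 0.0126]
eef_rot: [0.224, 0.975, -0.0, 0.001]
ft_force: [-0.4, -0.3, -0.1]
width: 0.0873
t 4.95 pos [ 0.5176 -0.416   0.0126] az 2.69 F [-0.38 -0.35 -0.12] w 0.0873 q [ 0.12  0.7   0.69  1.58 -0.5   1.04  2.07]
delta mm [1.4 2.6 5.6] rotvec [0.0001 0.002  0.002 ]
```

View pics/w3.png

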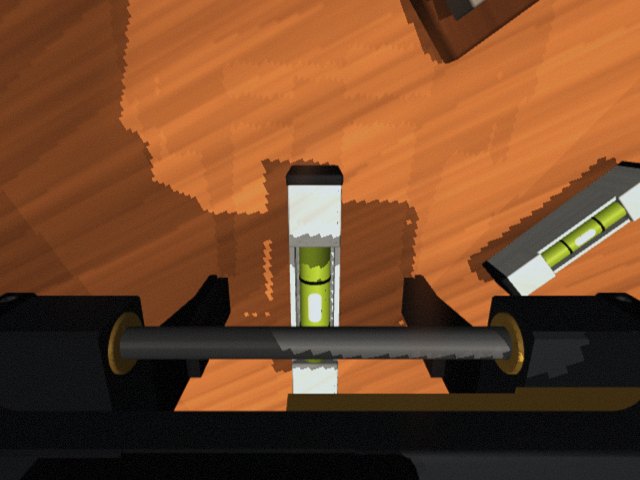

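```bash

python3 -m pendant '[[[0,0,0,0,1,3,-0.6],[0,0,0,0,1,3,-0.2],[0,0,0,0,1,3,0.1],[0,0,0,0,1,3,0.3],[0,0,0,0,1,3,0.4]]]' 10
python3 -m pendant '[[[0,0,0,0,0,0,0.46],[0,0,0,0,0,0,0.5],[0,0,0,0,0,0,0.55],[0,0,0,0,0,0,0.7],[0,0,0,0,0,0,1]]]' 10
python3 -m pendant '[[[0,0,0,0,0,0,1],[0,0,0,0,0,0,1],[0,0,0,0,0,-4,1],[0,0,0,0,0,-12,1],[0,0,0,0,0,-20,1]]]' 12
python3 -c "
from h import *
go((.546,.0095,.2),1.382);shot('side','s4')"
```

```text
clock: 5.42
tool_pos: [0.5173, -0.4147, 0.0082]
eef_rot: [0.224, 0.975, 0.0, -0.0]
ft_force: [-0.2, 0.5, 0.8]
width: 0.0616
clock: 5.83
tool_pos: [0.5173, -0.4147, 0.0083]
eef_rot: [0.224, 0.975, 0.0, 0.0]
ft_force: [0.2, -0.4, 0.2]
width: 0.0283
clock: 6.25
tool_pos: [0.5171, -0.4145, 0.0288]
eef_rot: [0.224, 0.975, 0.0, -0.0]
ft_force: [-0.2, 0.5, -2.0]
width: 0.022
t 6.25 pos [ 0.5171 -0.4145  0.0288] az 2.69 F [-0.17  0.53 -2.01] w 0.022 q [ 0.11  0.68  0.7   1.58 -0.48  1.07  2.06]
delta mm [ 159.3  394.1 -171. ] rotvec [-3.0000e-04 -7.0000e-04  1.3078e+00]
```

View pics/s4.png

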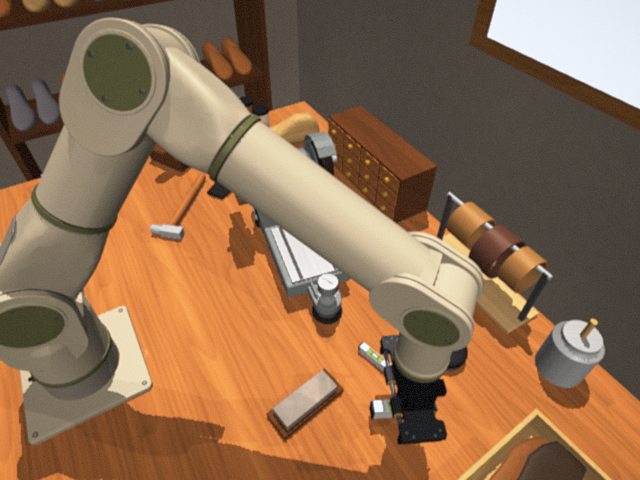

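```bash

python3 -m pendant '[[[0,0,0,0,0,-20,1],[0,0,0,0,0,-52,1],[0,0,0,0,0,-86,1],[0,0,0,0,10,-120,1],[0,0,0,5,25,-150,1]]]' 12
python3 -c "
from h import *
go((.546,.0095,.2),1.382)"
```

```text
clock: 6.72
tool_pos: [0.5231, -0.3917, 0.1812]
eef_rot: [0.225, 0.974, -0.001, 0.001]
ft_force: [2.1, -0.5, -1.1]
width: 0.0217
t 6.72 pos [ 0.5231 -0.3917  0.1812] az 2.687 F [ 2.12 -0.46 -1.1 ] w 0.0217 q [ 0.01  0.51  0.79  1.47 -0.37  1.31  1.95]
delta mm [155.6 370.5 -19.6] rotvec [2.0000e-04 2.5000e-03 1.3051e+00]
```

```bash

python3 -m pendant '[[[0,0,0.1,12,29,-4,1],[0,0,0.2,24,58,-8,1],[0,0,0.3,36,87,-12,1],[0,0,0.4,48,116,-16,1],[0,0,0.5,60,145,-20,1]]]' 12
python3 -c "
from h import *
go((.546,.0095,.2),1.382)"
```

```text
clock: 7.13
tool_pos: [0.5329, -0.232, 0.1989]
eef_rot: [0.46, 0.888, 0.0, 0.0]
ft_force: [1.4, 1.4, -2.2]
width: 0.0221
t 7.13 pos [ 0.5329 -0.232   0.1989] az 2.185 F [ 1.43  1.4  -2.2 ] w 0.0221 q [-0.41  0.34  0.93  1.65 -0.28  1.29  1.18]
delta mm [189.9 149.8  -0.9] rotvec [ 1.000e-03 -5.000e-04  8.026e-01]
```

```bash

python3 -m pendant '[[[0,0,0.1,25,20,0,1],[0,0,0.2,50,40,0,1],[0,0,0.3,75,60,0,1],[0,0,0.4,100,80,0,1],[0,0,0.5,120,95,0,1]]]' 12
python3 -c "
from h import *
go((.546,.0095,.2),1.382)"
```

```text
clock: 7.55
tool_pos: [0.5409, -0.0777, 0.1987]
eef_rot: [0.665, 0.747, 0.001, -0.0]
ft_force: [1.0, -0.3, -1.5]
width: 0.022
t 7.55 pos [ 0.5409 -0.0777  0.1987] az 1.686 F [ 0.95 -0.33 -1.49] w 0.022 q [-0.8   0.25  1.01  1.75 -0.22  1.27  0.38]
delta mm [86.1 15.1 -1.1] rotvec [ 0.0007 -0.0016  0.3045]
```

```bash

python3 -m pendant '[[[0,0,0.1,25,5,0,1],[0,0,0.2,50,10,0,1],[0,0,0.27,70,13,0,1],[0,0,0.3,82,15,5,1],[0,0,0.304,86,15,10,1]]]' 12
python3 -m pendant '[[[0,0,0,0,0,15,1],[0,0,0,0,0,35,1],[0,0,0,0,0,50,1],[0,0,0,0,0,60,1],[0,0,0,0,0,65,1]]]' 12
python3 -c "
from h import *
shot('side','s5');shot('scene','c5');shot('wrist','w5')
go((.546,.0095,.09),1.382)
import cv2
a=cv2.imread('pics/s5.png')[180:330,220:380];b=cv2.imread('pics/c5.png')[190:310,220:400]
cv2.imwrite('pics/s5z.png',cv2.resize(a,None,fx=4,fy=4));cv2.imwrite('pics/c5z.png',cv2.resize(b,None,fx=4,fy=4))
"
```

```text
clock: 7.97
tool_pos: [0.5458, 0.0094, 0.1886]
eef_rot: [0.769, 0.64, 0.001, -0.0]
ft_force: [-0.8, 0.2, -2.4]
width: 0.0218
clock: 8.38
tool_pos: [0.5448, 0.0057, 0.1222]
eef_rot: [0.77, 0.639, -0.001, -0.0]
ft_force: [0.2, 0.6, -1.4]
width: 0.0224
t 8.53 pos [0.5457 0.0061 0.1237] az 1.385 F [ 0.09  0.54 -1.37] w 0.0218 q [-0.92  0.35  0.98  1.84 -0.32  1.13 -0.  ]
delta mm [ 3.4 -0.3 33.7] rotvec [ 0.0003 -0.      0.0034]
```

View pics/s5z.png

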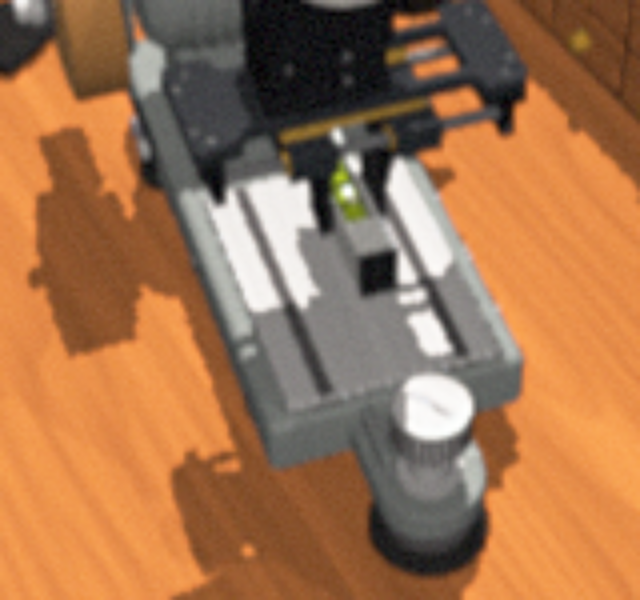

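View pics/c5z.png

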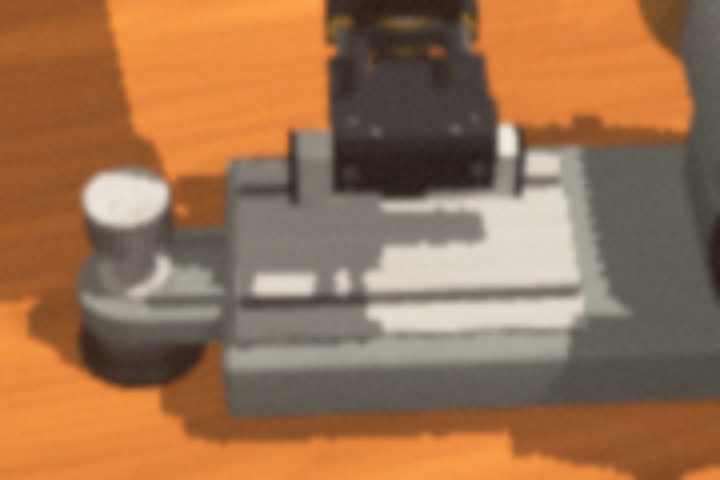

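View pics/w5.png

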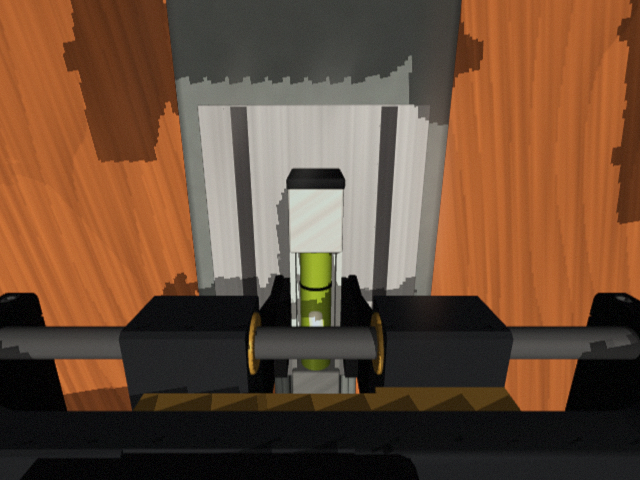

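```bash

python3 -m pendant '[[[0,0,0,1,0,12,1],[0,0,0,2,0,24,1],[0,0,0,3,0,32,1],[0,0,0,3,0,36,1],[0,0,0,3,0,37,1]]]' 12
python3 -m pendant '[[[0,0,0,0,0,0.5,1],[0,0,0,0,0,1,1],[0,0,0,0,0,1.5,1],[0,0,0,0,0,2,1],[0,0,0,0,0,2,1]]]' 12
```

```text
clock: 8.95
tool_pos: [0.5454, 0.0096, 0.0851]
eef_rot: [0.769, 0.639, -0.001, -0.0]
ft_force: [0.7, 0.4, -1.9]
width: 0.0218
clock: 9.37
tool_pos: [0.5461, 0.0096, 0.0844]
eef_rot: [0.769, 0.639, 0.0, -0.0]
ft_force: [-0.3, 0.5, -1.7]
width: 0.0218
```

```bash

python3 -m pendant '[[[0,0,0,0,0,0.3,1],[0,0,0,0,0,0.6,1],[0,0,0,0,0,0.9,1],[0,0,0,0,0,1,1],[0,0,0,0,0,1,1]]]' 12
python3 -m pendant '[[[0,0,0,0,0,0.3,1],[0,0,0,0,0,0.6,1],[0,0,0,0,0,0.9,1],[0,0,0,0,0,1,1],[0,0,0,0,0,1,1]]]' 12
```

```text
clock: 9.78
tool_pos: [0.546, 0.0096, 0.0833]
eef_rot: [0.769, 0.639, 0.0, -0.0]
ft_force: [0.5, -0.2, -1.9]
width: 0.0221
clock: 10.2
tool_pos: [0.5461, 0.0095, 0.0824]
eef_rot: [0.769, 0.639, 0.0, -0.0]
ft_force: [-0.7, 0.5, 0.4]
width: 0.022
```

```bash

python3 -m pendant '[[[0,0,0,0,0,0.2,0.48],[0,0,0,0,0,0.2,0.45],[0,0,0,0,0,0.2,0.4],[0,0,0,0,0,0.2,0.3],[0,0,0,0,0,0.2,0.1]]]' 12
python3 -m pendant '[[[0,0,0,0,0,0,0],[0,0,0,0,0,0,-0.2],[0,0,0,0,0,-10,-0.2],[0,0,0,0,0,-35,-0.2],[0,0,0,0,0,-70,-0.2]]]' 12
python3 -m pendant '[[[0,0,0,-20,0,-25,-0.2],[0,0,0,-50,0,-30,-0.2],[0,0,0,-85,0,-30,-0.2],[0,0,0,-118,0,-30,-0.2],[0,0,0,-140,0,-30,-0.2]]]'
python3 -c "
from h import *
shot('side','s6');S=shot('scene','c6');shot('wrist','w6')
import cv2
a=cv2.imread('pics/s6.png')[180:330,220:380];b=cv2.imread('pics/c6.png')[190:310,220:400]
cv2.imwrite('pics/s6z.png',cv2.resize(a,None,fx=4,fy=4));cv2.imwrite('pics/c6z.png',cv2.resize(b,None,fx=4,fy=4))
go((.519,-.134,.15),1.382)
"
```

```text
clock: 10.62
tool_pos: [0.5461, 0.0096, 0.0821]
eef_rot: [0.769, 0.639, 0.0, -0.0]
ft_force: [-0.7, 0.5, -0.6]
width: 0.0313
clock: 11.03
tool_pos: [0.5445, 0.0093, 0.1517]
eef_rot: [0.77, 0.639, -0.002, -0.001]
ft_force: [0.4, 1.7, 0.8]
width: 0.051
clock: 11.45
tool_pos: [0.5194, -0.1315, 0.1833]
eef_rot: [0.77, 0.638, 0.001, 0.0]
ft_force: [-0.5, -1.0, 0.7]
width: 0.0525
t 11.6 pos [ 0.5198 -0.1302  0.1829] az 1.382 F [1.38 0.73 0.14] w 0.052 q [-0.77  0.26  1.08  1.8  -0.24  1.23  0.19]
delta mm [-3.9 -0.1 32.9] rotvec [ 0.0007 -0.0003 -0.0004]
```

View pics/s6z.png

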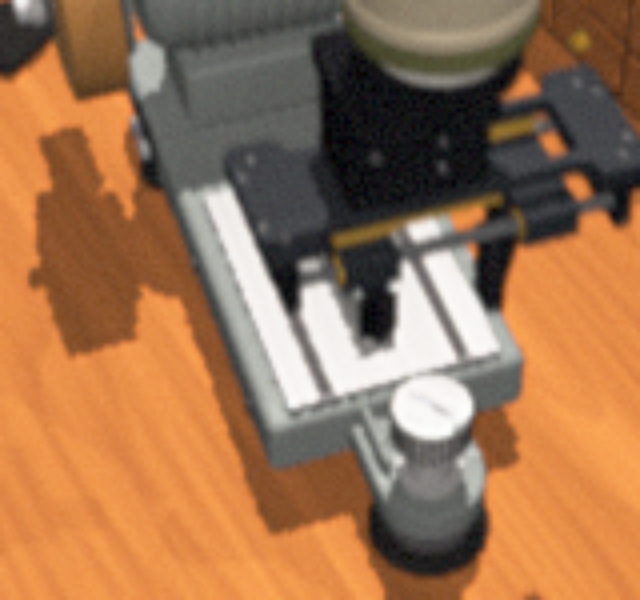

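View pics/c6z.png

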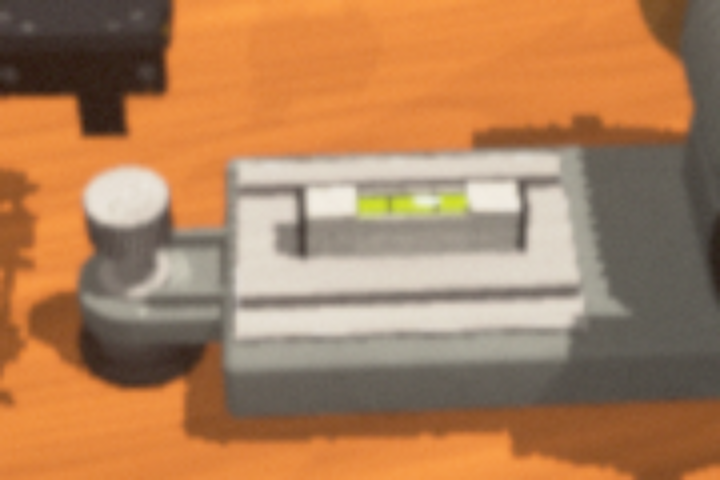

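View pics/w6.png

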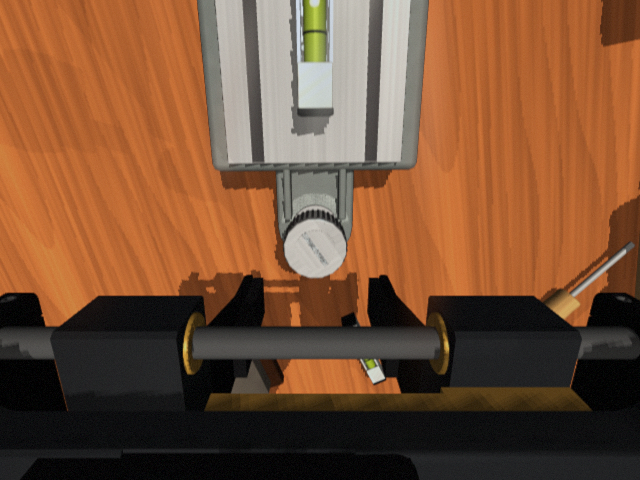

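```bash

python3 - <<'E'
from h import *
W=vision.get_image('wrist')
p=onz(W,(315.5,248),.113); print(p)
for c in ['scene','side','wrist']:
    im=vision.get_image(c)
    for t,z in [('bubble_middle',.075+.028),('level_top',.107),('mount_head',.099)]:
        for d in vision.find_in(c,t)[:2]: print(c,t,np.round(d['uv'],1),round(d['confidence'],2),onz(im,d['uv'],z))
go((p[0],p[1],.086),1.382)
E
```

```text
[ 0.52030451 -0.13008493  0.113     ]
scene bubble_middle [180.3 370. ] 0.46 [ 0.78895436 -0.28468977  0.103     ]
scene bubble_middle [473.1 220.6] 0.23 [0.56031271 0.35101039 0.103     ]
scene level_top [180.6 289.8] 0.98 [ 0.62120479 -0.2787147   0.107     ]
scene level_top [149.2 354.6] 0.18 [ 0.75083913 -0.33262204  0.107     ]
scene mount_head [252.7 247.5] 0.78 [ 0.53178055 -0.13298663  0.099     ]
side bubble_middle [217.1 188.7] 0.53 [0.43033068 0.29273444 0.103     ]
side level_top [370.6 359.9] 0.77 [ 0.49327875 -0.33048811  0.107     ]
side level_top [451.7 351.7] 0.63 [ 0.63675937 -0.39443927  0.107     ]
side mount_head [328.  287.4] 0.56 [ 0.51635988 -0.13897412  0.099     ]
wrist bubble_middle [314.6   6.2] 0.47 [0.5476528  0.01783046 0.103     ]
wrist level_top [315.6  60.2] 0.88 [ 0.54277025 -0.01132009  0.107     ]
wrist level_top [368.5 372. ] 0.63 [ 0.54244587 -0.23863646  0.107     ]
wrist mount_head [316.3 253.6] 0.69 [ 0.51977713 -0.13629825  0.099     ]
t 12.25 pos [ 0.5203 -0.1279  0.1821] az 1.386 F [-0.24  0.48 -0.03] w 0.0521 q [-0.77  0.26  1.08  1.8  -0.24  1.23  0.19]
delta mm [-2.1  0.4 96.1] rotvec [-0.0001 -0.0001  0.0039]
```

```bash

python3 -m pendant '[[[0,0,0,-1,0,20,-0.45],[0,0,0,-2,0,45,-0.45],[0,0,0,-2,0,70,-0.45],[0,0,0,-2,0,88,-0.45],[0,0,0,-2,0,95,-0.45]]]' 30
python3 -m pendant '[[[0,0,0,0,0,1,-0.2],[0,0,0,0,0,1,0],[0,0,0,0,0,1,0.2],[0,0,0,0,0,1,0.4],[0,0,0,0,0,1,1]]]' 30
python3 -c "
from h import *
shot('side','s7');S=shot('scene','c7')
import cv2
a=cv2.imread('pics/s7.png')[200:350,250:410];b=cv2.imread('pics/c7.png')[225:260,280:360]
cv2.imwrite('pics/s7z.png',cv2.resize(a,None,fx=4,fy=4));cv2.imwrite('pics/c7z.png',cv2.resize(b,None,fx=10,fy=10,interpolation=2))
go((.519,-.134,.085),1.382)
"
```

```text
clock: 12.67
tool_pos: [0.5185, -0.1297, 0.0847]
eef_rot: [0.769, 0.639, -0.001, -0.001]
ft_force: [-0.2, 0.7, 1.0]
width: 0.0631
clock: 13.08
tool_pos: [0.5193, -0.1299, 0.087]
eef_rot: [0.769, 0.639, -0.0, -0.001]
ft_force: [-7.4, 1.3, 9.0]
width: 0.0436
t 13.18 pos [ 0.5192 -0.1299  0.087 ] az 1.386 F [-6.71  1.51  7.25] w 0.0433 q [-0.67  0.39  0.99  1.9  -0.38  1.06  0.3 ]
delta mm [-4.1  0.5  2. ] rotvec [-0.0015 -0.0011  0.0036]
```

View pics/s7z.png

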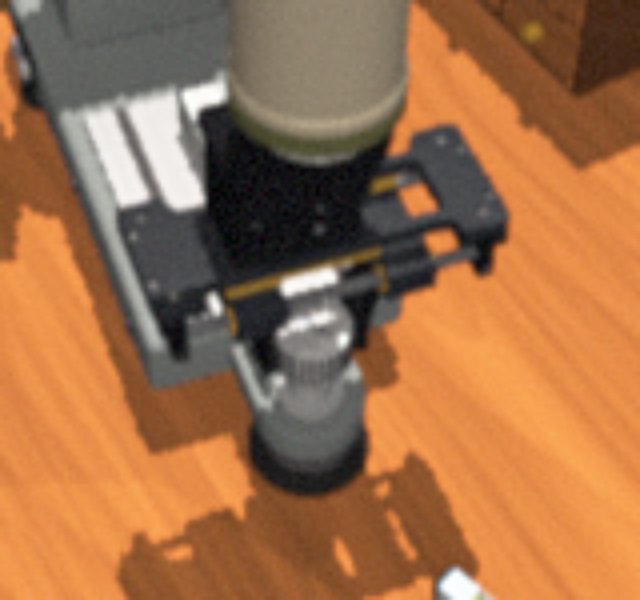

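View pics/c7z.png

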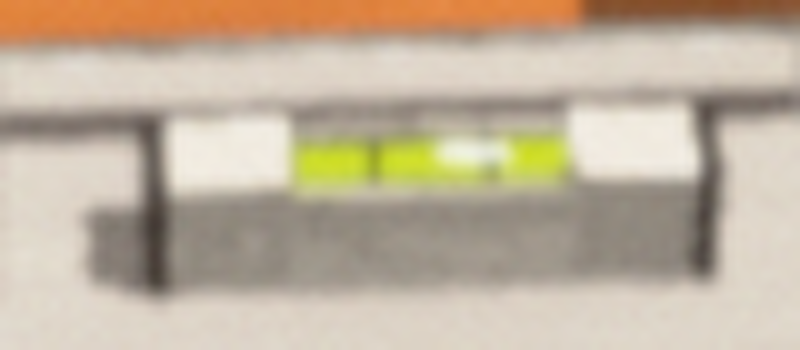

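```bash

python3 -m pendant '[[[0,0,0,-0.5,-0.5,-0.5,1],[0,0,0,-1,-1,-1,1],[0,0,0,-1,-1,-1,1],[0,0,0,-1,-1,-1,1],[0,0,0,-1,-1,-1,1]]]' 35
python3 -m pendant '[[[0,0,0.1,0,0,0,1],[0,0,0.2,0,0,0,1],[0,0,0.3,0,0,0,1],[0,0,0.4,0,0,0,1],[0,0,0.5,0,0,0,1]]]' 35
```

```text
clock: 13.6
tool_pos: [0.5191, -0.1299, 0.0871]
eef_rot: [0.769, 0.639, 0.0, -0.0]
ft_force: [3.6, 2.9, -8.3]
width: 0.043
clock: 14.02
tool_pos: [0.5207, -0.1309, 0.0872]
eef_rot: [0.904, 0.427, 0.002, 0.002]
ft_force: [15.5, -3.7, -23.1]
width: 0.0436
```

```bash

python3 -m pendant '[[[0,0,0,0.4,0.4,0.7,1],[0,0,0,0.6,0.8,1.4,1],[0,0,0.1,0.6,0.8,1.4,1],[0,0,0.2,0.6,0.8,1.4,1],[0,0,0.3,0.6,0.8,1.4,1]]]' 35
python3 -c "
from h import *
go((.519,-.132,.085),1.382)"
```

```text
clock: 14.43
tool_pos: [0.5213, -0.1319, 0.0871]
eef_rot: [0.958, 0.287, 0.002, 0.001]
ft_force: [4.2, -3.2, -1.8]
width: 0.0431
t 14.43 pos [ 0.5213 -0.1319  0.0871] az 0.582 F [ 4.17 -3.17 -1.8 ] w 0.0431 q [-0.78  0.5   1.17  1.9  -0.52  1.09 -0.39]
delta mm [-2.  -1.2  2.1] rotvec [ 0.0038 -0.001  -0.8004]
```

```bash

python3 -m pendant '[[[0,0,0.1,0,0,0,1],[0,0,0.2,0,0,0,1],[0,0,0.3,0,0,0,1],[0,0,0.4,0,0,0,1],[0,0,0.4,0,0,0,1]]]' 35
```

```text
clock: 14.85
tool_pos: [0.5217, -0.1331, 0.0871]
eef_rot: [0.996, 0.089, 0.002, 0.002]
ft_force: [8.5, -7.4, -3.7]
width: 0.0431
```

```bash

python3 -m pendant '[[[0,0,0.05,0.4,0.5,0.2,1],[0,0,0.15,0.4,0.5,0.2,1],[0,0,0.25,0.4,0.5,0.2,1],[0,0,0.35,0.4,0.5,0.2,1],[0,0,0.4,0.4,0.5,0.2,1]]]' 35
python3 -m pendant '[[[0,0,0,0,0,0,1],[0,0,0,0,0,0,1],[0,0,0,0,0,0,1],[0,0,0,0,0,0,1],[0,0,0,0,0,0,1]]]' 35
python3 -m pendant '[[[0,0,0,0,0,0,1],[0,0,0,0,0,0,1],[0,0,0,0,0,0,1],[0,0,0,0,0,0,1],[0,0,0,0,0,0,1]]]' 35
python3 -m pendant '[[[0,0,0,0,0,0,1],[0,0,0,0,0,0,1],[0,0,0,0,0,0,1],[0,0,0,0,0,0,1],[0,0,0,0,0,0,1]]]' 35
python3 -m pendant '[[[0,0,0,0,0,0,1],[0,0,0,0,0,0,1],[0,0,0,0,0,0,1],[0,0,0,0,0,0,1],[0,0,0,0,0,0,1]]]' 35
python3 -c "
from h import *
S=shot('scene','c8');shot('wrist','w8')
import cv2
b=cv2.imread('pics/c8.png')[225:260,280:360]
cv2.imwrite('pics/c8z.png',cv2.resize(b,None,fx=10,fy=10,interpolation=2))
go((.519,-.134,.085),1.382)
"
```

```text
clock: 15.27
tool_pos: [0.5217, -0.1345, 0.0871]
eef_rot: [0.994, -0.11, 0.002, 0.002]
ft_force: [5.0, -10.1, -1.9]
width: 0.043
clock: 15.68
tool_pos: [0.5217, -0.1344, 0.0871]
eef_rot: [0.994, -0.107, 0.002, 0.002]
ft_force: [6.8, -10.0, -1.7]
width: 0.0434
clock: 16.1
tool_pos: [0.5217, -0.1344, 0.087]
eef_rot: [0.994, -0.107, 0.002, 0.002]
ft_force: [4.5, -9.9, -2.6]
width: 0.0432
clock: 16.52
tool_pos: [0.5217, -0.1344, 0.087]
eef_rot: [0.994, -0.107, 0.002, 0.002]
ft_force: [5.7, -10.8, -3.0]
width: 0.043
clock: 16.93
tool_pos: [0.5217, -0.1344, 0.0871]
eef_rot: [0.994, -0.107, 0.002, 0.002]
ft_force: [5.3, -9.9, -0.9]
width: 0.043
t 17.03 pos [ 0.5217 -0.1344  0.087 ] az -0.215 F [  5.37 -10.1   -2.48] w 0.0432 q [-0.84  0.61  1.3   1.9  -0.64  1.14 -1.08]
delta mm [-2.7  0.2  2. ] rotvec [ 7.0000e-03 -1.1000e-03 -1.5974e+00]
```

View pics/c8z.png

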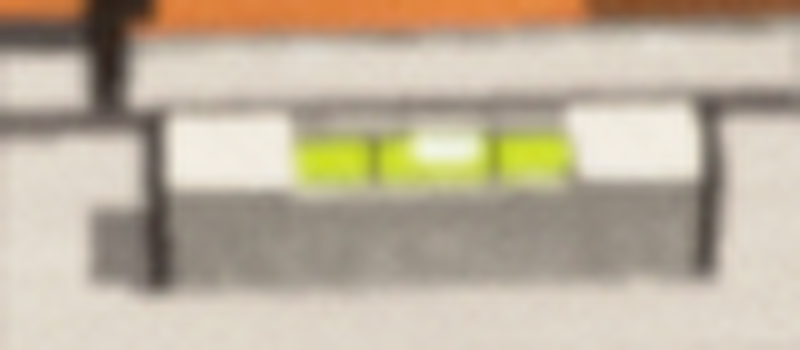

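View pics/w8.png

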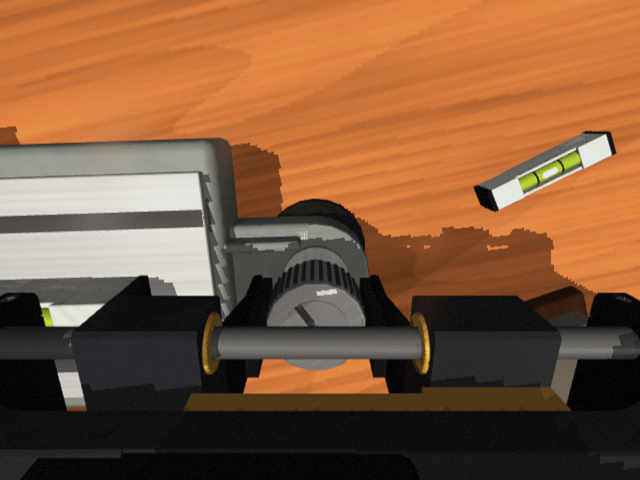

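```bash

python3 -m pendant '[[[0,0,0.05,0.3,0.4,0.1,1],[0,0,0.18,0.4,0.5,0.1,1],[0,0,0.3,0.4,0.5,0.1,1],[0,0,0.42,0.4,0.5,0.1,1],[0,0,0.54,0.4,0.5,0.1,1]]]' 35
python3 -m pendant '[[[0,0,0.03,0,0,0,1],[0,0,0.03,0,0,0,1],[0,0,0.03,0,0,0,1],[0,0,0.03,0,0,0,1],[0,0,0.03,0,0,0,1]]]' 35
python3 -m pendant '[[[0,0,0,0,0,0,1],[0,0,0,0,0,0,1],[0,0,0,0,0,0,1],[0,0,0,0,0,0,1],[0,0,0,0,0,0,1]]]' 35
python3 -m pendant '[[[0,0,0,0,0,0,1],[0,0,0,0,0,0,1],[0,0,0,0,0,0,1],[0,0,0,0,0,0,1],[0,0,0,0,0,0,1]]]' 35
python3 -m pendant '[[[0,0,0,0,0,0,1],[0,0,0,0,0,0,1],[0,0,0,0,0,0,1],[0,0,0,0,0,0,1],[0,0,0,0,0,0,1]]]' 35
python3 -c "
from h import *
S=shot('scene','c9');shot('side','s9')
import cv2
b=cv2.imread('pics/c9.png')[225:260,280:360]
cv2.imwrite('pics/c9z.png',cv2.resize(b,None,fx=10,fy=10,interpolation=2))
go((.519,-.134,.085),1.382)
"
```

```text
clock: 17.45
tool_pos: [0.5209, -0.136, 0.087]
eef_rot: [0.928, -0.372, 0.002, 0.002]
ft_force: [-1.2, -12.9, 3.8]
width: 0.0433
clock: 17.87
tool_pos: [0.5207, -0.136, 0.087]
eef_rot: [0.924, -0.383, 0.002, 0.002]
ft_force: [-0.8, -11.3, 3.1]
width: 0.0433
clock: 18.28
tool_pos: [0.5207, -0.136, 0.087]
eef_rot: [0.924, -0.383, 0.002, 0.002]
ft_force: [-0.5, -11.6, 3.3]
width: 0.043
clock: 18.7
tool_pos: [0.5207, -0.136, 0.087]
eef_rot: [0.924, -0.383, 0.002, 0.002]
ft_force: [-0.9, -12.0, 3.3]
width: 0.0436
clock: 19.12
tool_pos: [0.5207, -0.136, 0.087]
eef_rot: [0.924, -0.383, 0.002, 0.002]
ft_force: [-0.7, -12.0, 3.1]
width: 0.0433
t 19.22 pos [ 0.5207 -0.136   0.087 ] az -0.787 F [ -0.32 -12.02   3.04] w 0.0433 q [-0.84  0.63  1.32  1.9  -0.67  1.16 -1.63]
delta mm [-2.6 -0.2  2. ] rotvec [ 7.2000e-03 -8.0000e-04 -2.1686e+00]
```

View pics/c9z.png

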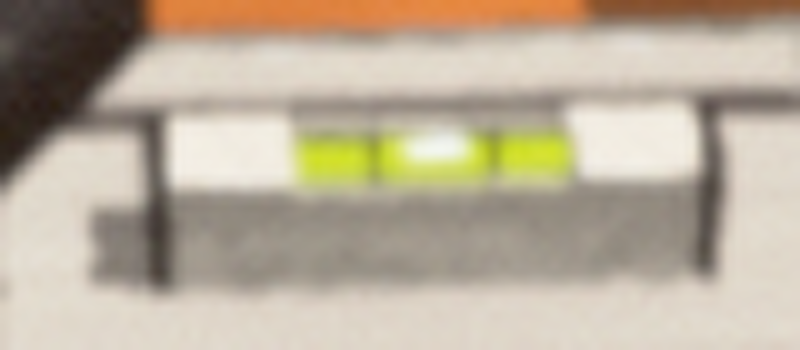

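View pics/s9.png

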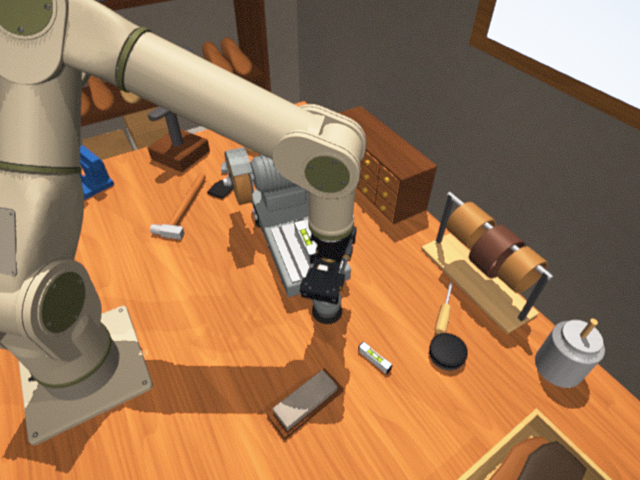

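```bash

python3 -m pendant '[[[0,0,0,0.2,0.5,0,0.4],[0,0,0,0.2,0.5,0,0.2],[0,0,0,0.2,0.5,0,0],[0,0,0,0.2,0.5,0,-0.3],[0,0,0,0.2,0.5,0,-0.5]]]' 10
python3 -m pendant '[[[0,0,0,0,0,0,-0.5],[0,0,0,0,0,-15,-0.5],[0,0,0,0,0,-45,-0.5],[0,0,0,0,0,-80,-0.5],[0,0,0,0,0,-110,-0.5]]]' 10
python3 -c "
from h import *
go((.519,-.134,.2),1.382)
"
```

```text
clock: 19.63
tool_pos: [0.5205, -0.133, 0.086]
eef_rot: [0.924, -0.382, 0.0, -0.0]
ft_force: [1.0, 0.2, 0.8]
width: 0.0509
clock: 20.05
tool_pos: [0.5202, -0.1329, 0.1973]
eef_rot: [0.924, -0.382, 0.0, 0.0]
ft_force: [0.5, 1.6, -0.2]
width: 0.0648
t 20.05 pos [ 0.5202 -0.1329  0.1973] az -0.785 F [ 0.5   1.61 -0.23] w 0.0648 q [-0.91  0.36  1.32  1.78 -0.37  1.29 -1.86]
delta mm [-0.   1.7 -2.7] rotvec [ 9.0000e-04 -0.0000e+00 -2.1666e+00]
```

```bash

python3 -m pendant '[[[0,0,-0.11,-10,-15,-5,-0.2],[0,0,-0.22,-20,-30,-10,0.1],[0,0,-0.33,-30,-45,-15,0.5],[0,0,-0.44,-40,-60,-20,0.8],[0,0,-0.55,-54,-78,-25,1]]]' 5
python3 -m pendant '[[[0,0,-0.11,0,0,0,1],[0,0,-0.22,0,0,0,1],[0,0,-0.33,0,0,0,1],[0,0,-0.44,0,0,0,1],[0,0,-0.55,0,0,0,1]]]' 5
python3 -m pendant '[[[0,0,-0.11,0,0,0,1],[0,0,-0.22,0,0,0,1],[0,0,-0.33,0,0,0,1],[0,0,-0.44,0,0,0,1],[0,0,-0.55,0,0,0,1]]]' 5
python3 -m pendant '[[[0,0,-0.11,0,0,0,1],[0,0,-0.22,0,0,0,1],[0,0,-0.33,0,0,0,1],[0,0,-0.44,0,0,0,1],[0,0,-0.52,0,0,0,1]]]' 5
python3 -c "
from h import *
shot('wrist','w10');shot('scene','c10');shot('side','s10')
import cv2
b=cv2.imread('pics/c10.png')[225:260,280:360]
cv2.imwrite('pics/c10z.png',cv2.resize(b,None,fx=10,fy=10,interpolation=2))
go((.546,.0095,.115),1.382)
"
```

```text
clock: 20.47
tool_pos: [0.5372, -0.0388, 0.221]
eef_rot: [0.993, -0.114, 0.0, -0.0]
ft_force: [-0.1, -0.3, 0.3]
width: 0.0401
clock: 20.88
tool_pos: [0.5371, -0.0388, 0.2206]
eef_rot: [0.987, 0.16, 0.0, -0.0]
ft_force: [0.4, -0.0, -0.3]
width: 0.006
clock: 21.3
tool_pos: [0.5371, -0.0389, 0.2205]
eef_rot: [0.907, 0.422, 0.0, -0.0]
ft_force: [-0.2, -0.1, 0.2]
width: 0.0006
clock: 21.72
tool_pos: [0.5371, -0.0389, 0.2206]
eef_rot: [0.767, 0.641, 0.0, -0.0]
ft_force: [-0.9, -0.2, 0.4]
width: 0.0001
t 21.87 pos [ 0.5371 -0.039   0.2205] az 1.384 F [ 0.89 -0.16  0.7 ] w 0.001 q [-0.83  0.18  0.92  1.73 -0.15  1.3  -0.06]
delta mm [ 49.2  -0.3 105.5] rotvec [ 0.     -0.0004  0.0017]
```

View pics/w10.png

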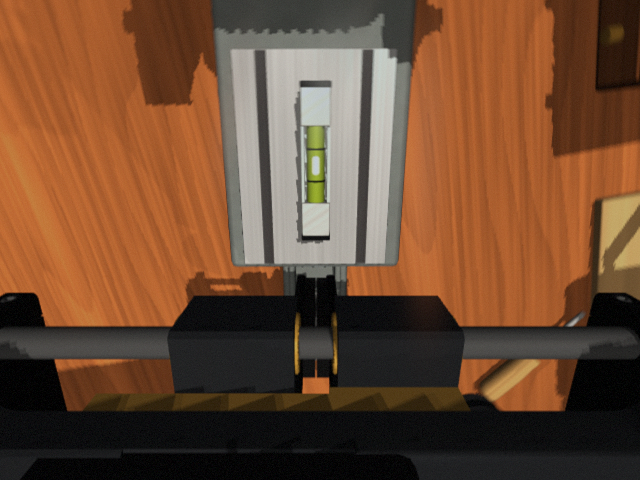

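View pics/c10z.png

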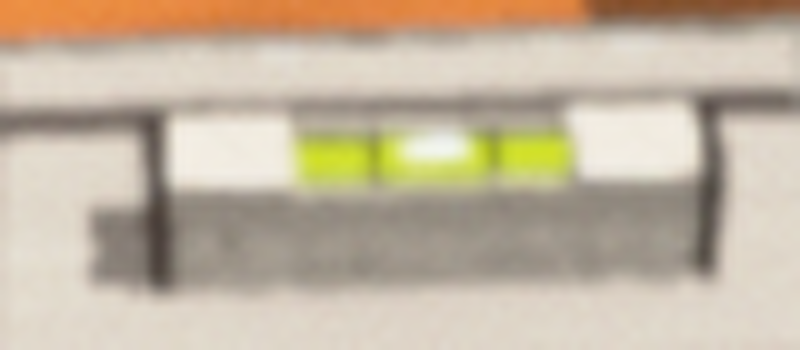

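```bash

python3 - <<'E'
from h import *
im=vision.get_image('wrist')
b=im['pixels'][115:215,300:332].astype(int)
for row in range(25,80): print(115+row, b[row,14:19].mean(0).round().astype(int), end=' | ' if row%2 else '\n')
d=vision.find_in('wrist','bubble_middle'); print(d[:2])
E
```

```text
140 [158 174  77] | 141 [156 173  74]
142 [156 173  74] | 143 [156 172  73]
144 [157 173  74] | 145 [156 172  70]
146 [156 173  72] | 147 [142 158  69]
148 [ 98 107  60] | 149 [67 71 52]
150 [120 133  60] | 151 [155 172  67]
152 [156 174  67] | 153 [155 171  65]
154 [154 172  63] | 155 [156 171  82]
156 [175 187 154] | 157 [194 203 201]
158 [195 204 206] | 159 [195 204 205]
160 [196 205 205] | 161 [195 203 203]
162 [195 205 205] | 163 [196 204 205]
164 [196 205 205] | 165 [196 205 206]
166 [196 206 206] | 167 [196 205 206]
168 [196 205 205] | 169 [198 205 206]
170 [197 205 206] | 171 [196 205 206]
172 [198 206 205] | 173 [196 204 192]
174 [184 192 152] | 175 [166 180  92]
176 [153 172  52] | 177 [151 170  48]
178 [154 173  51] | 179 [152 171  49]
180 [111 126  37] | 181 [45 49 22]
182 [105 120  35] | 183 [150 171  47]
184 [152 172  47] | 185 [150 169  46]
186 [152 171  47] | 187 [150 169  45]
188 [150 171  47] | 189 [149 168  45]
190 [151 169  46] | 191 [150 170  46]
192 [151 170  46] | 193 [151 170  46]
194 [151 170  45] | [{'uv': [509.1, 379.7], 'confidence': 0.52}]
```

The bubble is at rest. The lines are at rows 149.0 and 181.0, and the bubble's middle is at 165.2 against a line centre of 165.0. Next I'll press.

```bash

python3 -m pendant '[[[0,0,0,15,0,10,1],[0,0,0,35,0,30,1],[0,0,0,49,0,60,1],[0,0,0,49,0,85,1],[0,0,0,49,0,98,1]]]' 10
python3 -m pendant '[[[0,0,0,0,0,3,1],[0,0,0,0,0,5,1],[0,0,0,0,0,6,1],[0,0,0,0,0,6,1],[0,0,0,0,0,6,1]]]' 10
python3 -c "
from h import *
go((.546,.0095,.107),1.382)"
```

```text
clock: 22.38
tool_pos: [0.5447, 0.0111, 0.1189]
eef_rot: [0.769, 0.639, -0.002, -0.001]
ft_force: [0.0, 0.2, -0.2]
width: 0.0004
clock: 22.8
tool_pos: [0.5469, 0.009, 0.1175]
eef_rot: [0.77, 0.639, 0.001, 0.0]
ft_force: [1.0, -0.2, 0.0]
width: 0.0003
t 22.8 pos [0.5469 0.009  0.1175] az 1.385 F [ 1.02 -0.24  0.02] w 0.0003 q [-0.82  0.32  0.85  1.84 -0.27  1.1  -0.05]
delta mm [ 0.3 -1.  10.5] rotvec [ 0.0016 -0.001   0.0032]
```

```bash

python3 -m pendant '[[[0,0,0,0,0,2,1],[0,0,0,0,0,4,1],[0,0,0,0,0,5.5,1],[0,0,0,0,0,6,1],[0,0,0,0,0,6,1]]]' 10
python3 -m pendant '[[[0,0,0,0,0,0.3,1],[0,0,0,0,0,0.6,1],[0,0,0,0,0,0.9,1],[0,0,0,0,0,1,1],[0,0,0,0,0,1,1]]]' 10
```

```text
clock: 23.22
tool_pos: [0.5461, 0.0092, 0.1102]
eef_rot: [0.769, 0.639, -0.0, -0.0]
ft_force: [-0.5, 0.5, 0.4]
width: 0.0008
clock: 23.63
tool_pos: [0.5462, 0.0092, 0.1094]
eef_rot: [0.769, 0.639, 0.0, -0.0]
ft_force: [0.2, 0.1, 0.2]
width: 0.0001
```

```bash

python3 -m pendant '[[[0,0,0,0,0,0.3,1],[0,0,0,0,0,0.6,1],[0,0,0,0,0,0.9,1],[0,0,0,0,0,1,1],[0,0,0,0,0,1,1]]]' 10
python3 -m pendant '[[[0,0,0,0,0,0.2,1],[0,0,0,0,0,0.4,1],[0,0,0,0,0,0.6,1],[0,0,0,0,0,0.6,1],[0,0,0,0,0,0.6,1]]]' 10
```

```text
clock: 24.05
tool_pos: [0.5462, 0.0092, 0.1084]
eef_rot: [0.769, 0.639, -0.0, -0.0]
ft_force: [-0.7, 0.3, 0.1]
width: 0.0003
clock: 24.47
tool_pos: [0.5462, 0.0092, 0.1078]
eef_rot: [0.769, 0.639, 0.0, -0.0]
ft_force: [0.2, -0.5, -0.7]
width: 0.0003
```

```bash

python3 -m pendant '[[[0,0,0,0,0,0.2,1],[0,0,0,0,0,0.4,1],[0,0,0,0,0,0.6,1],[0,0,0,0,0,0.6,1],[0,0,0,0,0,0.6,1]]]' 10
python3 -m pendant '[[[0,0,0,0,0,0.1,1],[0,0,0,0,0,0.2,1],[0,0,0,0,0,0.3,1],[0,0,0,0,0,0.3,1],[0,0,0,0,0,0.3,1]]]' 10
```

```text
clock: 24.88
tool_pos: [0.5463, 0.0092, 0.1075]
eef_rot: [0.769, 0.639, 0.0, -0.0]
ft_force: [-1.7, -0.9, 4.9]
width: 0.0004
clock: 25.3
tool_pos: [0.5464, 0.0092, 0.1075]
eef_rot: [0.769, 0.639, 0.0, -0.0]
ft_force: [-3.5, -0.2, 9.1]
width: 0.0003
```

```bash

python3 -m pendant '[[[0,0,0,0,-0.1,0.05,1],[0,0,0,0,-0.2,0.1,1],[0,0,0,0,-0.2,0.1,1],[0,0,0,0,-0.2,0.1,1],[0,0,0,0,-0.2,0.1,1]]]' 10
for i in 1 2 3 4 5; do python3 -m pendant '[[[0,0,0,0,0,0,1],[0,0,0,0,0,0,1],[0,0,0,0,0,0,1],[0,0,0,0,0,0,1],[0,0,0,0,0,0,1]]]' 10 | grep -E "force|clock|pos"; done
python3 -c "
from h import *
shot('wrist','w11');shot('scene','c11');shot('side','s11')
import cv2
b=cv2.imread('pics/c11.png')[215:270,270:370];a=cv2.imread('pics/s11.png')[200:300,250:360]
cv2.imwrite('pics/c11z.png',cv2.resize(b,None,fx=8,fy=8,interpolation=2))
cv2.imwrite('pics/s11z.png',cv2.resize(a,None,fx=6,fy=6,interpolation=2))
"
```

```text
clock: 25.72
tool_pos: [0.5463, 0.0092, 0.1075]
eef_rot: [0.769, 0.639, 0.0, 0.0]
ft_force: [-3.5, -0.1, 9.2]
width: 0.0006
clock: 26.13
tool_pos: [0.5463, 0.0092, 0.1075]
ft_force: [-2.9, -0.3, 9.6]
clock: 26.55
tool_pos: [0.5463, 0.0092, 0.1075]
ft_force: [-2.1, -0.1, 9.4]
clock: 26.97
tool_pos: [0.5463, 0.0092, 0.1075]
ft_force: [-2.8, 0.4, 8.7]
clock: 27.38
tool_pos: [0.5463, 0.0092, 0.1075]
ft_force: [-2.3, 0.4, 8.8]
clock: 27.8
tool_pos: [0.5463, 0.0092, 0.1075]
ft_force: [-3.1, -1.0, 9.3]
```

View pics/c11z.png

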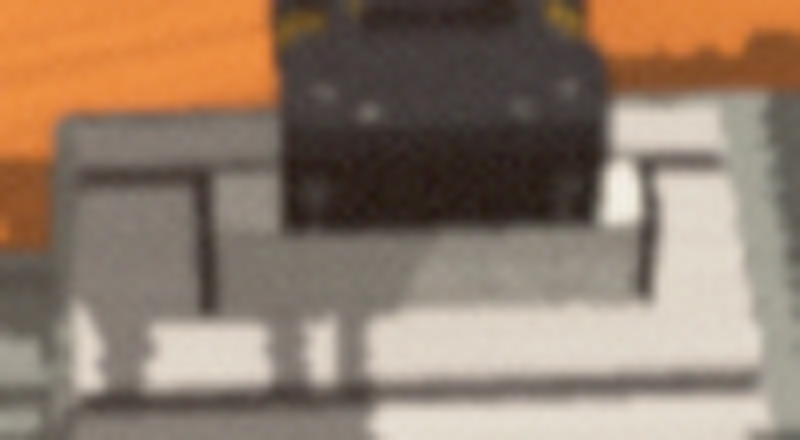

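View pics/s11z.png

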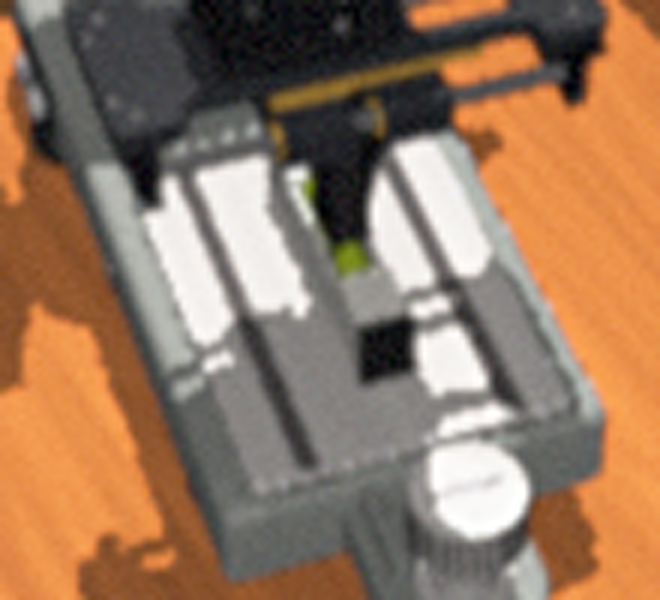

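View pics/w11.png

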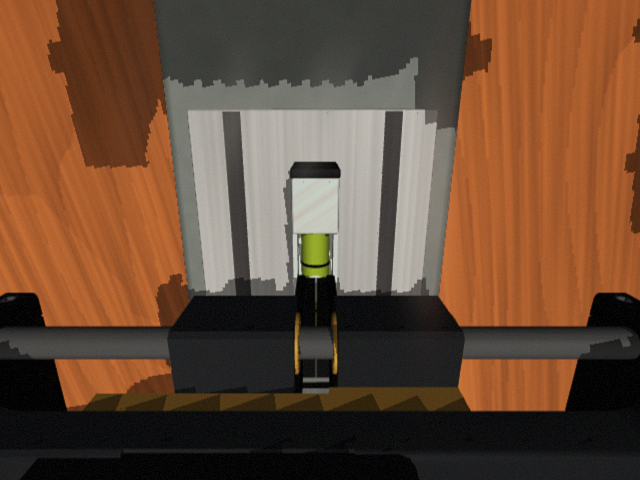

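```bash
python3 -c "
from h import *
go((.546,.0095,.107),1.382)
print(r.close_job()); print(r.observe()['ft_force'])"
```

```text
t 27.95 pos [0.5463 0.0092 0.1075] az 1.386 F [-2.01  0.    9.29] w 0.0006 q [-0.81  0.33  0.85  1.85 -0.28  1.09 -0.05]
delta mm [ 0.2 -0.3  0.5] rotvec [ 0.0004 -0.0006  0.0037]
the job is handed in; nothing more can be done
None
the job is handed in; nothing more can be done
```

I handed the job in at about 28 s of the 72 s allowed, with the closed fingertips still pressing on the middle of the level.

- **Placing:** I gripped the larger level with 10–12 N, set it lengthwise on the middle of the bed and let go. The bubble then stood about 8 mm towards the motor end, outside the lines.
- **Levelling:** I turned the mount head about 2.17 rad clockwise and took the hand off. The wrist picture then showed the bubble about 0.2 mm from midway between the lines. The scene picture agreed to within about 0.5 mm.
- **Pressing:** The push held steady at 8.7–9.6 N for 2.5 s before hand-in, with 2–3 N of sideways force. With the level's own weight, that is about 11 N on the bed.
- **Other things on the bench:** I touched none of them and saw none out of place, but I did not measure their positions at the end.
- **Not confirmed:** During the push the fingers and gripper hid the bubble in all three pictures. Its final position is inferred from pressing at the centre and from the level's steady, flat look.
- **Detection networks:** They often found only the small level or something else when asked for the level's top or bubble, so I measured those by hand in the pictures.

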